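# Morning test of the residual-current switch in the counter's power box

## Task

Do the morning test of the residual-current switch in the cheese counter's power box: swing the clear flap right up and back until it rests open, push the test button beside the broad toggle until the toggle drops, lift the toggle fully up again, and close the flap flush. Let the button drop the toggle, not your hand; keep the four narrow breakers on, and leave the other things on the counter where they are.

Things in the scene. Friction and masses are not known exactly. Their poses are not given: they have to be found in the camera images.
- power_box: Light grey power box fixed on the counter, 210 wide (y) x 210 deep x 124 mm high. Origin under its middle, x to its back, y left, z up. Front wall 100 mm before the origin, 55 mm high; from its top the face slopes up 20 degrees: middle of face (-5,0,90) mm, up the slope (0.940,0,0.342), out of the face (-0.342,0,0.940). Switch and breakers fill its left and right halves, either way round.
- flap (a joint): Angle of the clear domed flap over both (172 across, 128 along the slope, 34 mm out of the face, walls 3 mm): 0 shut, grows as its lower edge swings up and back, stop at 2.1 rad, upright at 1.9. About 0.11 kg: let go, it falls shut below about 1.2 rad, stays between, falls back to its stop beyond about 2.0. Open, it leaves the devices free from above.
- flap_hinge (a point): Midpoint of the flap's hinge axis, on the box, 64 mm up the slope from the middle of the face and 4 mm out of it; the axis runs along the box's y. Oriented as the box.
- flap_lip (a point): Grip point in the flap's dark pull lip at the middle of its lower edge: a tongue 30 wide (y), 8 thick, 26 mm long, flaring at 45 degrees between out of the face and down the slope; the point is 17 mm from the flap's corner. In flap axes 139 mm from the hinge, 41 mm out. Pinched across its width it turns between the pads. Frame turns with the flap: x to the hinge, y left, z outward.
- rcd: Residual-current switch: light grey front 72 wide (y) x 45 mm along the slope, 6 mm out of the face; the only device with a button and a broad toggle. Origin in the face under its middle; axes parallel to the box's (not tilted).
- rcd_lever (a joint): Broad dark toggle of the switch, 24 wide, 7 thick (9 at the tip): 0 fully up (leans 0.4 rad from the face's normal up the slope), 0.8 dropped (leans 0.4 rad down the slope). It snaps from its middle to the nearer end; about 1 N at the tip moves it. The test button trips it.
- lever_tip (a point): Middle of the toggle's tip, 23 mm from its shaft. The shaft runs along y in the plane of the face, the toggle's middle 16 mm right (-y) of the switch's middle. At both ends of its swing the tip is 21 mm out of the face and 9 mm up or down the slope from the shaft.
- test (a joint): Travel of the test button in m: 0 out, 0.0055 fully in, straight into the face; springs back. The toggle trips at about 3.5 mm. Pushing it takes up to about 4 N before the stop.
- test_top (a point): Middle of the top of the dark square test button, 12 x 12 mm, 13 mm out of the face (7 mm out of the switch's front), 19 mm left (+y) of the switch's middle and 7 mm down the slope. 17 mm of free front between it and the toggle.
- breakers: Four narrow breakers beside the switch, together 72 wide x 45 mm along the slope, 6 mm out of the face. Origin in the face under the group's middle; axes parallel to the box's. Each has a toggle 9 mm wide reaching 17 mm out of the face, 18 mm from one to the next.
- breaker1 (a joint): Toggle of breaker 1 (counted from the left): 0 up (on), 0.8 down (off); stays where it is put, held by light friction (about 2 N at its tip).
- breaker2 (a joint): Toggle of breaker 2 (counted from the left): 0 up (on), 0.8 down (off); stays where it is put, held by light friction (about 2 N at its tip).
- breaker3 (a joint): Toggle of breaker 3 (counted from the left): 0 up (on), 0.8 down (off); stays where it is put, held by light friction (about 2 N at its tip).
- breaker4 (a joint): Toggle of breaker 4 (counted from the left): 0 up (on), 0.8 down (off); stays where it is put, held by light friction (about 2 N at its tip).
- honey_jar: Jar of honey with a brass-coloured lid, 68 mm across, 85 mm high, to the left of the box; origin under its middle.
- cheese_wedge: Wedge of cheese, 115 x 85 x 55 mm, to the left of the box's front; origin under its middle.
- small_cheese: Small pale round cheese, 108 mm across, 34 mm high, to the right of the box; origin under its middle.
- price_card: White price card 70 x 45 mm on two wires in a wooden foot 42 mm across, 90 mm high, to the right of the box's front; origin under its foot.
- cheese_knife: Broad cheese knife with a wooden handle, 200 mm long, lying at the right of the box; origin under its middle.
- cracker_carton: Low carton, 65 x 150 x 50 mm, behind the box; origin under its middle.
- sample_cup: White cup, 72 mm across, 70 mm high, at the left of the counter; origin under its middle.

How it is judged:
By the outcome, as a careful person would: the job done as asked, in the order asked, and still so for the second after the job is handed in, with the robot touching nothing.
It also fails if it takes over 62 s, if anything falls off the work surface, if the arm or the gripper's body presses on something with over 40 N, if the wrist force passes 120 N, or if a joint passes its speed limit or range.

## Robot

A 6-joint arm with a two-finger parallel gripper is mounted at the origin on the work surface. World frame = base frame: x ahead of the robot, y to its left, z up, the work surface at z = 0. Lengths are in mm, angles in rad, forces in N, time in s.
With the tool pointing down it reaches from about 400 to 925 mm from the base axis. Payload 12.5 kg.
Tool frame: the origin (TCP) lies midway between the tips of the shut fingers; the grasp point (between the pads) lies 19 mm behind it (env.tcp_to_grasp is the distance from the TCP to the grasp point, in mm); z points along the fingers, y is the line along which they close (so a half turn about z gives the same grasp; the last joint's range is limited). The gripper opens to 95 mm and grips with 3 to 60 N. Pads are 20 mm wide; open, the fingers measure 119 mm over their backs; the gripper's body (75 mm by 180 mm) begins 59 mm behind the grasp point.
Start: joints at [-1.366, 0.491, 1.559, -0, 1.092, -0.106], TCP at [191.161, -595.067, 214.661] pointing down, gripper open.
Joint ranges: [-3.1, 3.1], [-0.84, 2.19], [0.05, 2.79], [-1.13, 4.28], [0.06, 2.93], [-2.69, 2.69]. Speed limits (rad/s): [2.22, 2.22, 2.79, 3.14, 3.14, 3.14].

## Interface

Orientations are given as [roll, pitch, yaw] about the fixed x, y, z axes, in that order (R = Rz(yaw) Ry(pitch) Rx(roll)).
In Python, from cell import env gives the robot as it stands. The module is installed in compiled form; this text tells all that it offers.
- The arm moves only by the tool step_arm, never from a script. Its argument "plan" is a list that holds one entry, the list of rows, each a list of 5 numbers: the shift along the tool's x, y, z in mm, then the turn about the tool's z in degrees, then the opening, from -1 (shut) to 1 (fully open). A call has 1 to 8 rows; each row is the pose to reach, as a shift and turn from the pose commanded when the call began, along the tool's axes at that moment; what a row does not reach only later rows make up. A row lasts 1/12 s, in which the tool goes at most 41.7 mm and 7.16 degrees, less where a joint would pass 70% of its speed; a pose out of reach is approached as far as the arm can. A call with a gripper value outside its range is refused whole. The fingers move at their own pace and stop on an object; the grip force is fixed at half the most. Time passes only in rows, so rows that repeat a pose let the fingers close. It gives the time, the measured TCP pose, the force, the opening and the grip force at its end, in the units of the state.
- env.state(): the state, without advancing time (a new reading comes with each control period).
- env.read_camera(name): name is "side" or "top" or "wrist"; returns the picture (384x512x3 uint8, blue, green, red); there is no depth.
- env.get_calibration(name): a dict with "K" (3x3 intrinsics, pixels), "D" ([k1, k2, p1, p2, k3] as OpenCV has them; the pictures are not rectified), "extrinsics" (4x4, takes a point from world to camera coordinates). Camera axes: x right, y up, looking along -z (the intrinsics and any distortion apply to the point x, -y, -z); pixel columns grow to the right and rows downward; lengths in mm; the calibration is good to about 2 mm. A picture is of the moment at which its call begins: read the wrist's pose just before it. get_calibration takes no time and is no camera call; for the wrist camera it gives the pose at the moment of the call.
- env.job_done(): hands the job in; it is judged then, once.
The state is a dict: "t": time; "joints": joint angles; "qvel": joint speeds; "tau": joint torques, N m; "eef_pos": TCP position; "tcp_rot": TCP orientation; "ft_force": force on the tool from outside, world axes, zero at the start; "moment": the same for the moment, N m; "opening": opening from 0.0 (shut) to 1.0 (fully open); "grip_force": force on a finger pad.
Only numpy, scipy, OpenCV 4.12 (cv2) and the standard library are available. Lean on these libraries where they do the work, as an engineer would, in place of code of your own. Each camera call takes 0.05 s, during which the arm holds its last target. There are 200 camera calls.

## Working session

There is one attempt and no reset: what is moved stays moved. The work goes in short steps, Python scripts to look and compute and a tool call to move; the robot and the scene stay as the last step left them, time stands still between calls to the robot, and variables do not carry over. Pictures are saved under pics/ and viewed, at most 10 in all, crops included, and the job is handed in when it is done.

Besides the shell and the picture viewer there is one more tool, called after "Call:" as a command line: name --argument value ..., lists and objects as JSON in quotes. step_arm: Moves the arm, as the interface text tells. Its arguments: {"type":"object","properties":{"plan":{"type":"array"}},"required":["plan"]}

```bash
mkdir -p pics; python3 - <<'E'
from cell import env
import cv2
s=env.state();print(s)
for n in("top","side"):
    cv2.imwrite(f"pics/{n}0.png",env.read_camera(n));c=env.get_calibration(n);print(n,c)
print(env.tcp_to_grasp)
E
```

```text
{'t': 0.0, 'joints': array([-1.36561890e+00,  4.91548928e-01,  1.55946800e+00,  6.67745560e-06,
        1.09171512e+00, -1.05584647e-01]), 'qvel': array([-1.15065979e-03,  8.13963237e-04, -1.07600513e-03,  1.05793817e-04,
       -2.75251934e-04, -7.26904730e-05]), 'tau': array([-3.00335400e-03, -6.12652159e+01, -2.58190155e+01,  6.91776141e-02,
        4.82102029e-02, -1.13347062e-04]), 'eef_pos': array([ 191.09476894, -594.79924744,  214.06197147]), 'tcp_rot': array([-3.14046023e+00, -1.25968336e-04,  3.10758923e-01]), 'ft_force': array([ 0.10433472,  0.12641243, -0.48025097]), 'moment': array([-0.02530789, -0.02159694,  0.00870912]), 'grip_force': 0.0, 'opening': 1.0018610882465253}
top {'K': array([[399.83083399,   0.        , 253.69579821],
       [  0.        , 399.83083399, 192.59011671],
       [  0.        ,   0.        ,   1.        ]]), 'D': array([-0.06860271,  0.        ,  0.        ,  0.        ,  0.        ]), 'extrinsics': array([[-1.95438370e-02, -9.99794414e-01, -5.40079822e-03,
         8.23059737e+01],
       [ 9.82844008e-01, -2.02028192e-02,  1.83328945e-01,
        -6.10790748e+02],
       [-1.83400366e-01, -1.72519115e-03,  9.83036789e-01,
        -9.98071211e+02],
       [ 0.00000000e+00,  0.00000000e+00,  0.00000000e+00,
         1.00000000e+00]])}
side {'K': array([[390.81554263,   0.        , 253.96316415],
       [  0.        , 390.81554263, 192.04083064],
       [  0.        ,   0.        ,   1.        ]]), 'D': array([-0.00231255,  0.        ,  0.        ,  0.        ,  0.        ]), 'extrinsics': array([[ 9.07065822e-01, -4.20987229e-01, -1.16084771e-03,
        -5.08071828e+02],
       [ 2.78238172e-01,  5.97422518e-01,  7.52110267e-01,
        -2.91620892e+02],
       [-3.15935301e-01, -6.82536510e-01,  6.59036265e-01,
        -8.18318894e+02],
       [ 0.00000000e+00,  0.00000000e+00,  0.00000000e+00,
         1.00000000e+00]])}
18.8
```

View pics/top0.png

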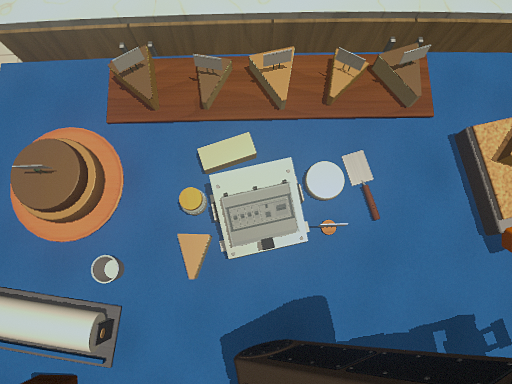

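View pics/side0.png

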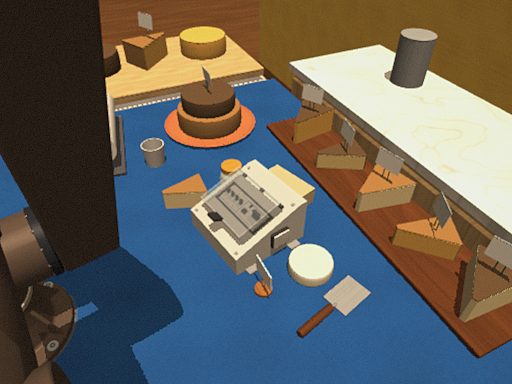

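The box is centred near (258,208) in the top view and yawed a little. The lip is near (266,243), the breakers look left and the switch right. I'll enlarge to measure.

```bash
python3 - <<'E'
import cv2,numpy as np
a=cv2.resize(cv2.imread("pics/top0.png")[150:266,195:325],None,fx=5,fy=5,interpolation=cv2.INTER_CUBIC)
cv2.imwrite("pics/topc.png",a)
a=cv2.resize(cv2.imread("pics/side0.png")[155:275,185:315],None,fx=5,fy=5,interpolation=cv2.INTER_CUBIC)
cv2.imwrite("pics/sidec.png",a)
E
```

```text
(no output)
```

View pics/topc.png

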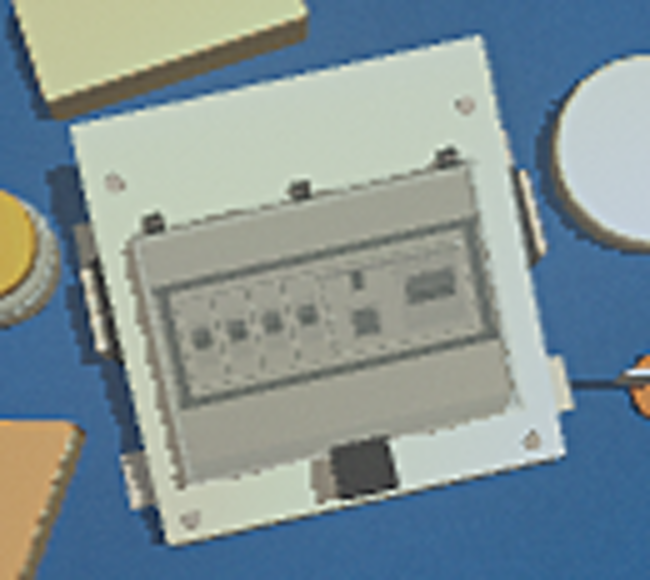

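View pics/sidec.png

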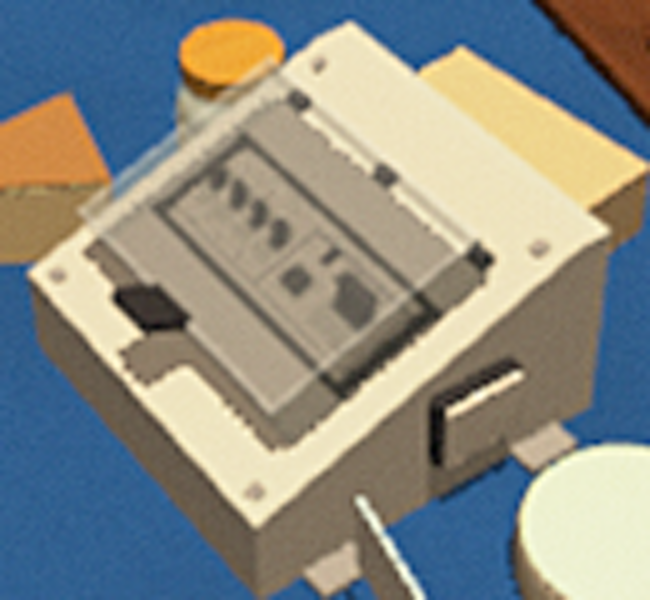

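```bash
cat > h.py <<'E'
import numpy as np,cv2
from cell import env
from scipy.optimize import least_squares
from scipy.spatial.transform import Rotation as R
def proj(c,P):
    E=c["extrinsics"];p=np.atleast_2d(P)@E[:3,:3].T+E[:3,3]
    return cv2.projectPoints((p*[1,-1,-1]).reshape(-1,1,3),np.zeros(3),np.zeros(3),c["K"],c["D"])[0][:,0]
U=np.array([.940,0,.342]);N=np.array([-.342,0,.940]);M=np.array([-5,0,90.])
def face(u,y,n): return M+u*U+n*N+[0,y,0]
def world(pose,P):
    x,y,a=pose; P=np.atleast_2d(P); return P@R.from_euler('z',a).as_matrix().T+[x,y,0]
E
python3 - <<'E'
from h import *
T=lambda u,v:(195+u/5-.4,150+v/5-.4); S=lambda u,v:(185+u/5-.4,155+v/5-.4)
ct,cs=env.get_calibration("top"),env.get_calibration("side")
C=[("t",[-100,105,55],T(165,545)),("t",[-100,-105,55],T(565,457)),("t",face(64,0,4),T(300,191)),
("t",[110,105,124],T(72,125)),("t",[110,-105,124],T(485,37)),
("s",[110,105,124],S(350,22)),("s",[110,-105,124],S(608,233)),
("s",[-100,105,55],S(30,275)),("s",[-100,-105,55],S(258,528)),("s",face(64,0,4),S(385,175)),
("t","b",T(366,320)),("s","b",S(297,280)),("t","l",T(430,283)),("t","k",T(255,327))]
def f(p):
    r=[]
    for c,P,uv in C:
        if c in "ts" and isinstance(P,str):
            P={"b":face(p[4]-7,p[3]+19,13),"l":face(p[4]+9,p[3]-16,21),"k":face(p[4]+6.6,p[5],17)}[P]
        r+=list(proj(ct if c=="t" else cs,world(p[:3],P))[0]-uv)
    return np.array(r)
s=least_squares(f,[600,80,.2,-38,0,38],loss="soft_l1");print(s.x.round(3));print(f(s.x).reshape(-1,2).round(1))
print(world(s.x[:3],face(64-139,0,4+41)),proj(ct,world(s.x[:3],face(-75,0,45)))*5-[973,748],proj(cs,world(s.x[:3],face(-75,0,45)))*5-[923,773])
E
```

```text
[ 5.60292e+02  5.60820e+01  2.00000e-01 -3.74510e+01 -3.35000e-01
  3.70500e+01]
[[ 0.5  0. ]
 [-0.1 -0.3]
 [ 0.3  0.2]
 [-0.2  0.1]
 [-0.8 -0.1]
 [ 0.4  0.1]
 [ 0.8 -0.1]
 [-0.6 -0.5]
 [-0.6  0.3]
 [ 0.2  0.1]
 [ 0.4  0.8]
 [-0.7 -0.7]
 [ 0.4 -0.3]
 [-0.1 -0.6]]
[[471.20589336  38.06593656 106.65      ]] [[365.7122449  477.61353979]] [[141.84955915 309.0738836 ]]
```

The fit is sub-pixel: box at (560.3, 56.1), yaw 0.200, switch on the right (y -37). The predicted lip pixel matches the seen lip. I'll turn the tool to the box's yaw and approach the lip.

```bash
cat >> h.py <<'E'
POSE=(560.3,56.1,.200)
def where():
    s=env.state();p=(s["eef_pos"]-[POSE[0],POSE[1],0])@R.from_euler('z',POSE[2]).as_matrix()
    return p,s
def shift(t):  # box-frame TCP target -> tool-axis shift (tool at its present yaw)
    p,s=where();w=world(POSE,t)[0]-s["eef_pos"]
    return R.from_euler('xyz',s["tcp_rot"]).as_matrix().T@w
def arc(th,a=10): # TCP in box frame holding the lip at flap angle th
    ph=np.arctan2(-9,-144.6)%(2*np.pi)-th
    return np.array([53.8+144.9*np.cos(ph),0,115.6+144.9*np.sin(ph)-a])
E
python3 - <<'E'
from h import *
p,s=where();print(p,s["tcp_rot"]);print(shift([-92,-300,230]),shift([-92,0,180]),arc(0))
E
```

```text
[-491.14222491 -564.63360252  214.14114568] [-3.14067904e+00 -1.23414129e-04  3.10796130e-01]
[ 425.95721998 -218.89233071  -15.60630813] [ 459.1219244  -517.00703724   34.67016881] [-90.82014875   0.          96.59874593]
```

Call:
step_arm --plan '[[[40,-20,-10,2,1],[80,-40,-20,4,1],[120,-62,-20,6.3,1],[160,-82,-20,6.3,1],[200,-103,-20,6.3,1],[235,-121,-20,6.3,1],[270,-139,-20,6.3,1],[300,-154,-20,6.3,1]]]'

```text
t: 0.77
eef_pos: [426.4, -359.1, 234.5]
tcp_rot: [-3.141, 0.0, 0.201]
ft_force: [0.4, -0.9, -0.3]
opening: 0.999
grip_force: 0.0
```

```bash
python3 - <<'E'
from h import *
p,s=where();print(p,s["tcp_rot"],s["t"]);print(shift([-92,0,180]))
E
```

```text
[-213.66495126 -380.30646952  234.52418334] [-3.14135757e+00  2.36192992e-04  2.00707108e-01] 0.7667
[ 121.94671326 -380.20752255   54.58476543]
```

Call:
step_arm --plan '[[[12,-38,0,0,1],[24,-76,0,0,1],[36,-114,0,0,1],[48,-152,0,0,1],[60,-190,0,0,1],[72,-228,0,0,1],[84,-266,0,0,1],[96,-300,0,0,1]]]'

```text
t: 1.43
eef_pos: [459.2, -45.5, 234.6]
tcp_rot: [-3.142, 0.0, 0.201]
ft_force: [1.0, -0.4, -0.5]
opening: 0.997
grip_force: 0.0
```

Call:
step_arm --plan '[[[12,-35,12,0,1],[20,-60,25,0,1],[25,-75,45,0,1],[26,-80,55,0,1],[26,-80,55,0,1],[26,-80,55,0,1]]]'

```text
t: 1.93
eef_pos: [469.0, 35.9, 179.4]
tcp_rot: [-3.141, 0.001, 0.202]
ft_force: [1.1, -1.3, -1.1]
opening: 1.0
grip_force: 0.0
```

```bash
python3 - <<'E'
from h import *
p,s=where();print(p,s["tcp_rot"],s["t"]);print(shift([-92,0,97]))
c=env.get_calibration("wrist");im=env.read_camera("wrist");cv2.imwrite("pics/w1.png",im)
for P in (face(-75,0,45),face(-7,-18.5,13),face(9,-53.5,21)):print(proj(c,world(POSE,P)))
E
```

```text
[-93.46533948  -1.61550433 179.40521673] [-3.14139272e+00  1.24656996e-03  2.01663294e-01] 1.9333
[ 1.57074721 -1.59658923 82.40364358]
[[258.45582382 201.17702788]]
[[282.03631005 107.86646892]]
[[330.85845986  90.68672407]]
```

View pics/w1.png

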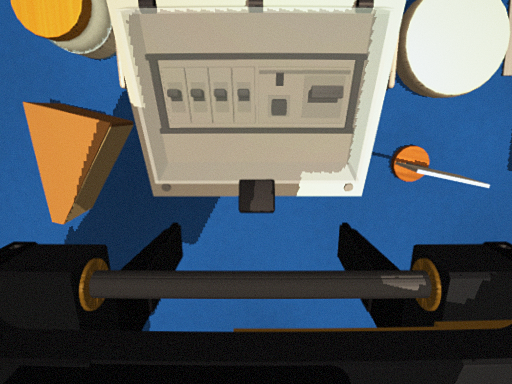

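The lip sits at (257,196) and matches the prediction to about 1 mm. The devices lie about 2 mm further left than assumed: button (279,107), toggle (326,94). Now down and pinch.

Call:
step_arm --plan '[[[1,-2,25,0,1],[1,-2,50,0,1],[1,-2,70,0,1],[1,-2,82,0,1],[1,-2,82,0,0],[1,-2,82,0,-1],[1,-2,82,0,-1],[1,-2,82,0,-1]]]'

```text
t: 2.65
eef_pos: [470.4, 37.7, 98.8]
tcp_rot: [3.141, -0.002, 0.2]
ft_force: [-0.6, 0.1, 0.4]
opening: 0.776
grip_force: 0.0
```

Call:
step_arm --plan '[[[0,0,0,0,-1],[0,0,0,0,-1],[0,0,0,0,-1],[0,0,0,0,-1]]]'

```text
t: 2.98
eef_pos: [469.9, 38.0, 97.8]
tcp_rot: [3.141, -0.0, 0.201]
ft_force: [0.7, -0.1, 0.3]
opening: 0.495
grip_force: 0.0
```

```bash
python3 - <<'E'
from h import *
p,s=where();print(p,s["tcp_rot"],s["t"],s["opening"],s["grip_force"],s["ft_force"])
b=arc(0)
for t in np.arange(.1,2.11,.1):
    d=arc(t)-b;print(round(t,2),[round(float(d[0]),1),round(float(-d[2]),1)])
E
```

```text
[-92.23845875   0.24937211  97.84218616] [ 3.14136065e+00 -3.64108628e-04  2.00969138e-01] 2.9833 0.49482032693595573 0.0 [ 0.65085683 -0.10604623  0.27628187]
0.1 [-0.2, -14.5]
0.2 [1.1, -28.9]
0.3 [3.8, -43.1]
0.4 [7.9, -57.0]
0.5 [13.4, -70.4]
0.6 [20.2, -83.2]
0.7 [28.2, -95.3]
0.8 [37.4, -106.5]
0.9 [47.7, -116.7]
1.0 [58.9, -125.8]
1.1 [71.0, -133.8]
1.2 [83.8, -140.5]
1.3 [97.3, -145.9]
1.4 [111.2, -150.0]
1.5 [125.4, -152.6]
1.6 [139.8, -153.8]
1.7 [154.3, -153.6]
1.8 [168.7, -151.9]
1.9 [182.9, -148.8]
2.0 [196.6, -144.2]
2.1 [209.9, -138.4]
```

Call:
step_arm --plan '[[[0,0,0,0,-1],[0,0,0,0,-1],[0,0,0,0,-1],[0,0,0,0,-1],[0,0,0,0,-1],[0,0,0,0,-1]]]'

```text
t: 3.48
eef_pos: [469.6, 38.7, 97.6]
tcp_rot: [-3.141, 0.0, 0.2]
ft_force: [-0.5, 7.5, 1.8]
opening: 0.308
grip_force: 30.0
```

Call:
step_arm --plan '[[[0,0,-7,0,-1],[0,0,-14.5,0,-1],[1,0,-29,0,-1],[4,0,-43,0,-1],[8,0,-57,0,-1],[13.5,0,-70.5,0,-1],[20,0,-83,0,-1],[28,0,-95,0,-1]]]'

```text
t: 4.15
eef_pos: [496.8, 44.4, 192.9]
tcp_rot: [-3.14, 0.001, 0.201]
ft_force: [2.2, 6.1, -5.1]
opening: 0.314
grip_force: 30.0
```

```bash
python3 - <<'E'
from h import *
p,s=where();print(p,s["tcp_rot"],s["t"],s["opening"],s["grip_force"],s["ft_force"],arc(.7))
b=arc(.7)
for t in np.arange(.8,2.11,.1):
    d=arc(t)-b;print(round(t,2),[round(float(d[0]),1),round(float(-d[2]),1)])
E
```

```text
[-64.57979393   1.10649964 192.92309419] [-3.14020946e+00  1.17657925e-03  2.00707683e-01] 4.15 0.3137247644395636 29.99891996383667 [ 2.18738132  6.09463166 -5.05734799] [-62.61035798   0.         191.8823189 ]
0.8 [9.2, -11.2]
0.9 [19.5, -21.4]
1.0 [30.7, -30.5]
1.1 [42.8, -38.5]
1.2 [55.6, -45.2]
1.3 [69.1, -50.7]
1.4 [83.0, -54.7]
1.5 [97.2, -57.3]
1.6 [111.6, -58.5]
1.7 [126.1, -58.3]
1.8 [140.5, -56.6]
1.9 [154.6, -53.5]
2.0 [168.4, -49.0]
2.1 [181.7, -43.1]
```

Call:
step_arm --plan '[[[10,0,-11,0,-1],[20,0,-21,0,-1],[31,0,-30,0,-1],[43,0,-38,0,-1],[56,0,-45,0,-1],[70,0,-50,0,-1],[84,0,-54,0,-1],[98,0,-56.5,0,-1]]]'

```text
t: 4.82
eef_pos: [593.1, 64.1, 249.8]
tcp_rot: [-3.14, 0.001, 0.201]
ft_force: [-3.8, 4.4, 4.1]
opening: 0.309
grip_force: 30.0
```

```bash
python3 - <<'E'
from h import *
p,s=where();print(p,s["tcp_rot"],s["t"],s["opening"],s["grip_force"],s["ft_force"],arc(1.5),arc(2.07)-arc(1.5))
E
```

```text
[ 33.78638179   1.33491607 249.81409597] [-3.14019604e+00  9.65986602e-04  2.01082557e-01] 4.8167 0.30932061785886955 30.00001698732376 [-3.79212003  4.42854468  4.05836813] [ 34.59126956   0.         249.22114982] [ 80.53945687   0.         -12.34071717]
```

Call:
step_arm --plan '[[[14.5,0,-1,0,-1],[29,0,-1,0,-1],[43.5,0,1,0,-1],[58,0,4,0,-1],[71,0,8.5,0,-1],[81,0,12.5,0,-1],[81,0,12.5,0,-1],[81,0,12.5,0,0]]]'

```text
t: 5.48
eef_pos: [673.6, 80.2, 237.2]
tcp_rot: [-3.141, -0.002, 0.201]
ft_force: [-0.7, -0.6, -0.7]
opening: 0.339
grip_force: 0.0
```

Call:
step_arm --plan '[[[0,0,0,0,0],[0,0,0,0,0],[0,0,0,0,0],[0,0,0,0,0],[0,0,-30,0,0],[0,0,-60,0,0],[0,0,-60,0,0]]]'

```text
t: 6.07
eef_pos: [674.0, 79.2, 302.4]
tcp_rot: [3.14, -0.008, 0.201]
ft_force: [0.0, -0.6, 1.6]
opening: 0.497
grip_force: 0.0
```

```bash
python3 - <<'E'
from h import *
p,s=where();print(p,s["tcp_rot"],s["t"],s["opening"],s["grip_force"],s["ft_force"])
t,sd=env.read_camera("top"),env.read_camera("side")
r=lambda a:cv2.resize(a,None,fx=3,fy=3,interpolation=cv2.INTER_CUBIC)
cv2.imwrite("pics/o.png",np.hstack([r(t[140:270,195:325]),r(sd[135:265,185:315])]))
E
```

```text
[1.16023702e+02 5.00671689e-02 3.02449566e+02] [ 3.13999437 -0.00771117  0.20070843] 6.0667 0.4967487433562804 0.0 [ 0.00495098 -0.58579809  1.63637985]
```

View pics/o.png

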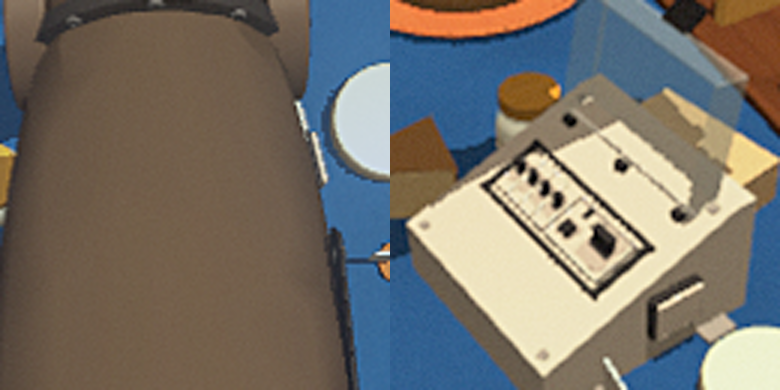

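The flap rests open (side crop, dome upright at right) with the devices exposed. Next I move above the button, shut the fingers and refine with the wrist camera.

Call:
step_arm --plan '[[[-35,4,0,0,-1],[-70,8,0,0,-1],[-105,12,0,0,-1],[-136,17,20,0,-1],[-136,17,60,0,-1],[-136,17,100,0,-1],[-136,17,130,0,-1],[-136,17,130,0,-1]]]'

```text
t: 6.83
eef_pos: [539.4, 35.4, 160.9]
tcp_rot: [-3.139, 0.01, 0.2]
ft_force: [0.1, 0.9, -0.6]
opening: 0.018
grip_force: 0.0
```

Call:
step_arm --plan '[[[0,0,0,0,-1],[0,0,0,0,-1],[0,0,0,0,-1],[0,0,0,0,-1]]]'

```text
t: 7.17
eef_pos: [543.4, 35.5, 168.2]
tcp_rot: [3.141, -0.002, 0.201]
ft_force: [-0.3, 0.3, -0.2]
opening: 0.003
grip_force: 0.0
```

```bash
python3 - <<'E'
from h import *
p,s=where();print(p,s["tcp_rot"],s["t"],s["opening"],s["ft_force"])
c=env.get_calibration("wrist");im=env.read_camera("wrist");cv2.imwrite("pics/w2.png",im)
for P in (face(-7,-18.5,13),face(9,-53.5,21),face(64,0,4)):print(proj(c,world(POSE,P)))
E
```

```text
[-20.64428221 -16.80868401 168.18172037] [ 3.14082841e+00 -2.49346054e-03  2.00989988e-01] 7.1667 0.002740773292648118 [-0.26137163  0.31419249 -0.15155509]
[[262.40365024 200.58662157]]
[[308.3771027 189.9008104]]
[[236.82802523 111.88117228]]
```

View pics/w2.png

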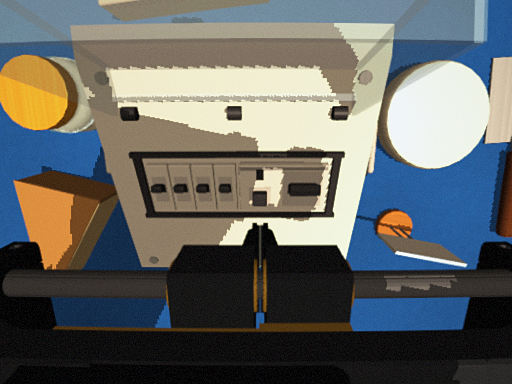

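Button at (260,198), toggle (304,189) and hinge (234,112) are about 2 px left of prediction, so the devices lie about 2 mm further to +y. Fingers are now in line with the button, so I descend.

Call:
step_arm --plan '[[[2,0,20,0,-1],[2,0,40,0,-1],[2,0,54,0,-1],[2,0,58,0,-1],[2,0,58,0,-1],[2,0,58,0,-1],[2,0,58,0,-1]]]'

```text
t: 7.8
eef_pos: [545.3, 35.9, 109.7]
tcp_rot: [3.141, -0.002, 0.201]
ft_force: [-0.5, 0.3, 1.1]
opening: 0.003
grip_force: 0.0
```

```bash
python3 - <<'E'
from h import *
p,s=where();print(p,s["tcp_rot"],s["t"],s["opening"],s["ft_force"])
E
```

```text
[-18.73106761 -16.83736497 109.74994716] [ 3.14107405e+00 -1.74090346e-03  2.00821711e-01] 7.8 0.0028654033182181657 [-0.45491082  0.3424743   1.09521903]
```

Call:
step_arm --plan '[[[0.5,0,3,0,-1],[1,0,6,0,-1],[1,0,8,0,-1],[1,0,8,0,-1],[1,0,8,0,-1]]]'

```text
t: 8.22
eef_pos: [546.0, 36.1, 100.8]
tcp_rot: [3.141, -0.001, 0.201]
ft_force: [0.2, 1.0, 2.3]
opening: 0.003
grip_force: 1.0
```

Call:
step_arm --plan '[[[0.3,0,1,0,-1],[0.5,0,1.5,0,-1],[0.5,0,1.5,0,-1]]]'

```text
t: 8.47
eef_pos: [546.5, 36.2, 99.3]
tcp_rot: [3.141, -0.001, 0.201]
ft_force: [2.0, -0.1, 2.8]
opening: 0.004
grip_force: 1.9
```

Call:
step_arm --plan '[[[0.3,0,1,0,-1],[0.5,0,1.5,0,-1],[0.5,0,1.5,0,-1]]]'

```text
t: 8.72
eef_pos: [547.0, 36.3, 97.6]
tcp_rot: [3.141, -0.001, 0.201]
ft_force: [2.3, 0.5, 3.2]
opening: 0.006
grip_force: 1.8
```

Call:
step_arm --plan '[[[0.2,0,0.8,0,-1],[0.3,0,1,0,-1],[0.3,0,1,0,-1]]]'

```text
t: 8.97
eef_pos: [547.2, 36.4, 96.6]
tcp_rot: [3.141, -0.001, 0.201]
ft_force: [3.7, 0.3, 3.8]
opening: 0.006
grip_force: 2.2
```

```bash
python3 - <<'E'
from h import *
p,s=where();print(p,s["tcp_rot"],s["t"],s["opening"],s["ft_force"])
im=env.read_camera("wrist");sd=env.read_camera("side")
r=lambda a:cv2.resize(a,(390,390),interpolation=cv2.INTER_CUBIC)
cv2.imwrite("pics/p.png",np.hstack([r(im[130:290,180:340]),r(sd[150:260,190:300])]))
E
```

```text
[-16.73341613 -16.74426904  96.63053663] [ 3.14140160e+00 -5.48448559e-04  2.00830775e-01] 8.9667 0.006298393583964416 [3.6878862  0.28504934 3.84187358]
```

View pics/p.png

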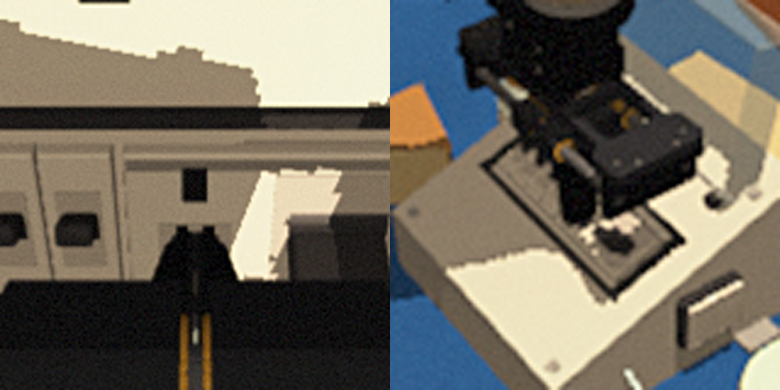

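Call:
step_arm --plan '[[[0,0,-15,0,-1],[0,0,-30,0,-1],[-12,18,-35,0,-1],[-24,36,-35,0,-1],[-24,36,-35,0,-1],[-24,36,-35,0,-1]]]'

```text
t: 9.57
eef_pos: [529.7, -4.2, 131.2]
tcp_rot: [-3.141, 0.002, 0.199]
ft_force: [0.3, 0.1, -0.2]
opening: 0.001
grip_force: 0.0
```

```bash
python3 - <<'E'
from h import *
p,s=where();print(p,s["t"],s["ft_force"],shift([-40.5,-52.5,92.2]))
c=env.get_calibration("wrist");im=env.read_camera("wrist")
o=np.array([0,2,0])
for n,P in dict(up=face(9,-53.5,21),dn=face(-9,-53.5,21),b4=face(6.6,37-27,17),but=face(-7,-18.5,13)).items():
    print(n,proj(c,world(POSE,P+o)))
x,y=proj(c,world(POSE,face(0,-30,6)))[0].astype(int);print(x,y)
cr=im[max(0,y-60):y+70,max(0,x-65):x+65];print(max(0,x-65),max(0,y-60),cr.shape)
cv2.imwrite("pics/q.png",cv2.resize(cr,None,fx=4.5,fy=4.5,interpolation=cv2.INTER_CUBIC))
E
```

```text
[-42.00662362 -53.01802097 131.2380246 ] 9.5667 [ 0.28856947  0.0789022  -0.19007655] [ 1.58588779 -0.49778178 39.03514824]
up [[258.1613935  171.00878766]]
dn [[258.25466393 194.45742082]]
b4 [[159.8547179  171.11918566]]
but [[206.86042981 185.26732818]]
226 171
161 111 (130, 130, 3)
```

View pics/q.png

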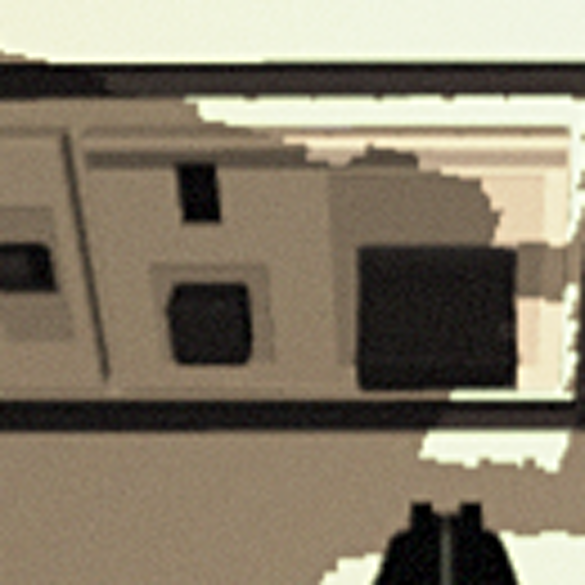

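The toggle spans rows 165–197 in the wrist frame with its tip at the "dropped" prediction (194), so the button tripped it. Breaker 4 is still up. Now I go down below the toggle and push it up the slope.

Call:
step_arm --plan '[[[0,0,15,0,-1],[0,0,28,0,-1],[0,0,35,0,-1],[0,0,37,0,-1],[0,0,37,0,-1],[0,0,37,0,-1]]]'

```text
t: 10.12
eef_pos: [530.8, -3.4, 94.8]
tcp_rot: [3.142, 0.0, 0.201]
ft_force: [0.1, -0.3, -0.0]
opening: 0.006
grip_force: 0.0
```

```bash
python3 - <<'E'
from h import *
p,s=where();print(p,s["t"],s["ft_force"],s["tcp_rot"],shift([-18,-52.5,101]))
E
```

```text
[-40.73660126 -52.50055516  94.8212674 ] 10.1167 [ 0.12891796 -0.26257333 -0.01116935] [3.14152394e+00 6.13144351e-05 2.01209841e-01] [22.7362064   0.02737715 -6.1801248 ]
```

Call:
step_arm --plan '[[[5,0,-2,0,-1],[10,0,-4,0,-1],[14,0,-5,0,-1],[18,0,-6.5,0,-1],[22,0,-8,0,-1],[22,0,-8,0,-1]]]'

```text
t: 10.62
eef_pos: [551.8, 0.6, 102.7]
tcp_rot: [-3.142, 0.002, 0.201]
ft_force: [-4.6, -2.8, 2.8]
opening: 0.005
grip_force: 2.6
```

Call:
step_arm --plan '[[[1,0,-0.4,0,-1],[2,0,-0.7,0,-1],[2,0,-0.7,0,-1]]]'

```text
t: 10.87
eef_pos: [552.1, 0.7, 102.8]
tcp_rot: [-3.141, 0.006, 0.201]
ft_force: [-11.0, -6.0, 1.5]
opening: 0.006
grip_force: 5.7
```

Resistance is rising (about 12 N), so the toggle is against its upper stop. I back off, lift and look.

Call:
step_arm --plan '[[[-5,0,0,0,-1],[-14,0,0,0,-1],[-20,0,-10,0,-1],[-22,0,-30,0,-1],[-22,0,-30,0,-1],[-22,0,-30,0,-1]]]'

```text
t: 11.37
eef_pos: [533.0, -3.4, 134.8]
tcp_rot: [3.141, -0.003, 0.201]
ft_force: [0.7, -0.6, -0.2]
opening: 0.005
grip_force: 0.0
```

```bash
python3 - <<'E'
from h import *
p,s=where();print(p,s["t"],s["ft_force"],shift([-45,-2,300]))
c=env.get_calibration("wrist");im=env.read_camera("wrist")
o=np.array([0,2,0])
for n,P in dict(up=face(9,-53.5,21),dn=face(-9,-53.5,21),**{f"b{i}":face(6.6,37+27-18*i,17) for i in range(4)}).items():
    q=proj(c,world(POSE,P+o))[0];x,y=q.astype(int);print(n,q.round(1))
    if n!="dn": print("  dark rows at col",[int(r) for r in range(y-25,y+40) if im[r,x-1:x+2].mean()<50])
E
```

```text
[-38.5512815  -52.89107286 134.75887515] 11.3667 [ 0.72340166 -0.64132312 -0.16142305] [  -5.91950576  -50.72330864 -165.31249808]
up [258.4 175.4]
  dark rows at col [169, 170, 171, 172, 173, 174, 175, 176, 177, 178, 179, 180, 181, 182, 204, 205, 206, 207, 208]
dn [258.4 198.2]
b0 [ 81.9 175.4]
  dark rows at col [171, 172, 173, 174, 175, 176, 177, 178, 179, 180, 181, 182, 183, 184, 185, 186, 187, 188, 189, 190, 191, 192, 193, 194, 195, 196, 197, 198]
b1 [108.4 175.4]
  dark rows at col [171, 172, 173, 174, 175, 176, 177, 178, 179, 204, 205, 206, 207, 208, 209]
b2 [135.2 175.3]
  dark rows at col [170, 171, 172, 173, 174, 175, 176, 177, 178, 204, 205, 206, 207, 208, 209]
b3 [162.2 175.3]
  dark rows at col [170, 171, 172, 173, 174, 175, 176, 177, 178, 204, 205, 206, 207, 208, 209]
```

Call:
step_arm --plan '[[[0,0,-40,0,-1],[0,-20,-80,0,-1],[0,-40,-120,0,-0.5],[0,-53,-160,0,0],[0,-53,-170,0,0],[0,-53,-170,0,0],[0,-53,-170,0,0]]]'

```text
t: 12.0
eef_pos: [521.9, 48.8, 303.1]
tcp_rot: [3.141, -0.001, 0.201]
ft_force: [0.7, -0.5, 0.4]
opening: 0.298
grip_force: 0.0
```

```bash
python3 - <<'E'
from h import *
p,s=where();print(p,s["t"],s["opening"],shift(arc(2.1)+[1,1.5,60]),arc(2.1))
c=env.get_calibration("wrist");im=env.read_camera("wrist")
o=np.array([0,2,0])
for n,P in dict(up=face(9,-53.5,21),**{f"b{i}":face(6.6,37+27-18*i,17) for i in range(4)},lip=arc(2.1)+[0,0,10]).items():
    q=proj(c,world(POSE,P+o))[0];x,y=q.astype(int);print(n,q.round(1))
    if n!="lip": print([int(r) for r in range(y-25,y+40) if im[r,x-1:x+2].mean()<60], im[y-3:y+9,x].mean(1).astype(int))
    else: a=im[max(0,y-30):y+30,x-40:x+40].mean(2); v=np.argwhere(a<50); print(v.min(0)-[min(y,30),40],v.max(0)-[min(y,30),40],len(v)) if len(v) else print("none")
E
```

```text
[-39.04314543   0.49112015 303.0786442 ] 12.0 0.2975756011881984 [159.08050367  -0.78264489   8.19200512] [119.04095192   0.         234.98171506]
up [304.4 146.7]
[123, 124, 167, 168] [102  99 116 102 105 100 124 105 147 218 213 209]
b0 [205.4 146.8]
[123, 124, 125, 145, 146, 147, 148, 149, 150, 166, 167, 168, 169] [101  69  29  38  35  24  24  52  94 104 107 109]
b1 [220.4 146.8]
[123, 124, 125, 145, 146, 147, 148, 149, 150, 166, 167, 168, 169] [104  65  32  40  29  26  23  58  96 107 105 107]
b2 [235.5 146.8]
[123, 124, 125, 145, 146, 147, 148, 149, 150, 166, 167, 168, 169] [101  59  33  44  28  28  18  51 101 109 111 105]
b3 [250.6 146.9]
[123, 124, 125, 145, 148, 149, 166, 167, 168, 169] [122  66  69 100  79  54  43  57  98 106 101 106]
lip [258.7 -18.1]
[ 18 -20] [29 22] 495
```

```bash
python3 - <<'E'
from h import *
c=env.get_calibration("wrist");im=env.read_camera("wrist")
a=im.mean(2)
for r in range(118,174,2): print(r,''.join('#' if v<50 else '+' if v<85 else '.' if v<130 else ' ' for v in a[r,196:330:1]))
E
```

```text
118 ...................................                                                                                                   
120 ....................................                                                                                                  
122 ############################################################################################################+########################+
124 ########################################+##++##++++++###################+++####+#+++###+++#++++#++++##+#+#######+#+###++##++#+##++++#.
126 +..........................................               ......................                                              +#++#+  
128 .. .......................... .............              .......................                                              +#++#.  
130 #...........................................   .      . ........................                                              ###+#.  
132 #.............................  ............  ..... ..............................                                         
[... 2031 characters left out ...]
.   .. .                                             +###+       
164 #####............... ............. ........       ..........................                                             .##+#+       
166 ###########################################################################################################################+++#+      
168 #############################################################################+++++++++++++++++++++++++++++++++++++++++++++++++++      
170 ................ .  ..  .. . ......    . .  ... . ..   . ..  .    . ..  .                                                             
172 ......... ...................................  .... .....  .. ..... ... ..
```

All four breakers (rows 144–150) and the sunlit toggle (rows 142–150, cols 291–316) are in line with "up". Now to the lip.

Call:
step_arm --plan '[[[35,0,0,0,0.3],[70,0,0,0,0.3],[105,-0.5,0,0,0.3],[140,-0.8,0,0,0.3],[159,-0.8,4,0,0.3],[159,-0.8,8,0,0.3],[159,-0.8,8,0,0.3],[159,-0.8,8,0,0.3]]]'

```text
t: 12.77
eef_pos: [676.9, 80.7, 293.5]
tcp_rot: [-3.141, 0.003, 0.2]
ft_force: [-0.5, -0.1, 0.9]
opening: 0.65
grip_force: 0.0
```

```bash
python3 - <<'E'
from h import *
p,s=where();print(p,s["t"],s["opening"],s["tcp_rot"],shift(arc(2.1)+[1,1.2,0]))
for t in np.arange(2,-.01,-.1):
    d=arc(t)-arc(2.1);print(round(t,2),round(float(d[0]),1),round(float(-d[2]),1),end='; ')
E
```

```text
[119.15254156   0.94815681 293.49538207] 12.7667 0.6498166573746543 [-3.14116987  0.00322493  0.20047658] [ 1.07722776 -0.22668267 58.51059836]
2.0 -13.2 -5.9; 1.9 -27.0 -10.4; 1.8 -41.1 -13.5; 1.7 -55.5 -15.2; 1.6 -70.0 -15.4; 1.5 -84.4 -14.2; 1.4 -98.7 -11.6; 1.3 -112.6 -7.6; 1.2 -126.0 -2.1; 1.1 -138.9 4.6; 1.0 -151.0 12.6; 0.9 -162.2 21.7; 0.8 -172.5 31.9; 0.7 -181.7 43.1; 0.6 -189.7 55.2; 0.5 -196.5 67.9; 0.4 -202.0 81.4; 0.3 -206.1 95.2; 0.2 -208.8 109.5; 0.1 -210.0 123.9; -0.0 -209.9 138.4;
```

Call:
step_arm --plan '[[[0,0,25,0,0.3],[0,0,45,0,0.3],[0.5,0,56,0,0.3],[0.5,0,58,0,-1],[0.5,0,58,0,-1],[0.5,0,58,0,-1],[0.5,0,58,0,-1],[0.5,0,58,0,-1]]]'

```text
t: 13.43
eef_pos: [678.4, 81.2, 238.4]
tcp_rot: [3.141, -0.002, 0.201]
ft_force: [-0.3, 1.0, 0.3]
opening: 0.355
grip_force: 0.0
```

Call:
step_arm --plan '[[[0,0,0,0,-1],[0,0,0,0,-1],[0,0,0,0,-1],[0,0,0,0,-1],[0,0,0,0,-1]]]'

```text
t: 13.85
eef_pos: [678.3, 81.6, 238.2]
tcp_rot: [-3.141, -0.001, 0.201]
ft_force: [-1.1, 2.6, 5.7]
opening: 0.314
grip_force: 30.0
```

```bash
python3 - <<'E'
from h import *
p,s=where();print(p,s["t"],s["opening"],s["grip_force"],s["ft_force"],arc(2.1))
E
```

```text
[120.73497983   1.53499833 238.19070949] 13.85 0.31362586204057796 30.000896751880646 [-1.14401265  2.59554006  5.71304638] [119.04095192   0.         234.98171506]
```

Call:
step_arm --plan '[[[-7,0,-3,0,-1],[-14,0,-6,0,-1],[-28,0,-10.5,0,-1],[-42,0,-13.5,0,-1],[-56,0,-15,0,-1],[-70.5,0,-15.3,0,-1],[-85,0,-14,0,-1],[-99,0,-11.5,0,-1]]]'

```text
t: 14.52
eef_pos: [580.8, 61.6, 249.9]
tcp_rot: [3.141, -0.003, 0.201]
ft_force: [0.7, 3.5, 4.2]
opening: 0.313
grip_force: 30.0
```

```bash
python3 - <<'E'
from h import *
p,s=where();print(p,s["t"],s["opening"],s["grip_force"],s["ft_force"],arc(1.4))
for t in np.arange(1.3,-.01,-.1):
    d=arc(t)-arc(1.4);print(round(t,2),round(float(d[0]),1),round(float(-d[2]),1),end='; ')
E
```

```text
[ 21.22348121   1.33610669 249.90258155] 14.5167 0.3125936458063728 30.000331699848175 [0.72753966 3.45785342 4.21108463] [ 20.34904312   0.         246.5859691 ]
1.3 -13.9 4.0; 1.2 -27.3 9.5; 1.1 -40.2 16.2; 1.0 -52.3 24.2; 0.9 -63.5 33.3; 0.8 -73.8 43.5; 0.7 -83.0 54.7; 0.6 -91.0 66.8; 0.5 -97.8 79.6; 0.4 -103.3 93.0; 0.3 -107.4 106.8; 0.2 -110.1 121.1; 0.1 -111.3 135.5; -0.0 -111.2 150.0;
```

Call:
step_arm --plan '[[[-14,0,4.5,0,-1],[-27.5,0,10,0,-1],[-40.5,0,16.7,0,-1],[-52.5,0,24.5,0,-1],[-64,0,33.5,0,-1],[-74,0,43.5,0,-1],[-83.5,0,55,0,-1],[-91.5,0,67,0,-1]]]'

```text
t: 15.18
eef_pos: [490.1, 43.1, 181.9]
tcp_rot: [3.141, 0.001, 0.201]
ft_force: [-2.6, 1.4, 2.9]
opening: 0.308
grip_force: 30.0
```

```bash
python3 - <<'E'
from h import *
p,s=where();print(p,s["t"],s["opening"],s["grip_force"],s["ft_force"],arc(.6))
for t in np.arange(.5,-.01,-.1):
    d=arc(t)-arc(.6);print(round(t,2),round(float(d[0]),1),round(float(-d[2]),1),end='; ')
E
```

```text
[-71.38449066   1.15804323 181.88754728] 15.1833 0.30806009944598545 30.001157820224762 [-2.64756394  1.43146465  2.89105752] [-70.64264976   0.         179.82962293]
0.5 -6.8 12.8; 0.4 -12.3 26.2; 0.3 -16.4 40.1; 0.2 -19.1 54.3; 0.1 -20.4 68.7; 0.0 -20.2 83.2;
```

Call:
step_arm --plan '[[[-7,0,13,0,-1],[-12,0,26,0,-1],[-16,0,40,0,-1],[-19,0,54,0,-1],[-20,0,66,0,-1],[-20,0,76,0,-1],[-20,0,81,0,-1],[-20,0,81,0,-1]]]'

```text
t: 15.85
eef_pos: [470.5, 39.1, 99.9]
tcp_rot: [-3.141, 0.004, 0.201]
ft_force: [-6.9, -1.9, 0.4]
opening: 0.311
grip_force: 30.0
```

Call:
step_arm --plan '[[[0,0,1,0,-1],[0,0,2,0,-1],[0,0,3,0,-1],[0,0,3,0,-1]]]'

```text
t: 16.18
eef_pos: [470.6, 39.1, 97.9]
tcp_rot: [-3.141, 0.003, 0.201]
ft_force: [-6.7, -0.7, 1.6]
opening: 0.314
grip_force: 30.0
```

Call:
step_arm --plan '[[[0,0,1,0,-1],[0,0,2,0,-1],[0,0,2,0,-1]]]'

```text
t: 16.43
eef_pos: [470.9, 39.1, 96.0]
tcp_rot: [-3.141, 0.002, 0.201]
ft_force: [-6.6, -1.1, 0.3]
opening: 0.31
grip_force: 30.0
```

Call:
step_arm --plan '[[[0,0,1,0,-1],[0,0,2,0,-1],[0,0,2,0,-1]]]'

```text
t: 16.68
eef_pos: [471.1, 39.2, 95.2]
tcp_rot: [3.141, 0.001, 0.201]
ft_force: [-10.2, -1.2, 18.6]
opening: 0.312
grip_force: 30.0
```

The flap is now on its seat (18.6 N upward). I release and retreat.

Call:
step_arm --plan '[[[0,0,-1,0,0.5],[0,0,-1,0,0.5],[0,0,-1,0,0.5],[0,0,-1,0,0.5],[0,0,-1,0,0.5],[0,0,-1,0,0.5],[-3,0,-20,0,0.5],[-6,0,-50,0,0.5]]]'

```text
t: 17.35
eef_pos: [464.8, 38.0, 142.4]
tcp_rot: [-3.14, 0.005, 0.201]
ft_force: [0.3, 0.2, 0.3]
opening: 0.744
grip_force: 0.0
```

Call:
step_arm --plan '[[[0,20,-30,0,0.5],[0,50,-50,0,0.5],[0,90,-60,0,0.5],[0,130,-60,0,0.5],[0,170,-60,0,0.5],[0,210,-60,0,0.5],[0,250,-60,0,0.5],[0,250,-60,0,0.5]]]'

```text
t: 18.02
eef_pos: [516.9, -212.8, 203.5]
tcp_rot: [3.14, -0.001, 0.197]
ft_force: [-0.8, 0.2, 0.1]
opening: 0.749
grip_force: 0.0
```

```bash
python3 - <<'E'
from h import *
p,s=where();print(p,s["t"],s["ft_force"])
t,sd=env.read_camera("top"),env.read_camera("side")
r=lambda a:cv2.resize(a,None,fx=3,fy=3,interpolation=cv2.INTER_CUBIC)
cv2.imwrite("pics/e.png",np.hstack([r(t[140:270,195:325]),r(sd[155:285,185:315])]))
E
```

```text
[ -95.94243448 -254.92058088  203.46248192] 18.0167 [-0.75413602  0.24236548  0.08057346]
```

View pics/e.png

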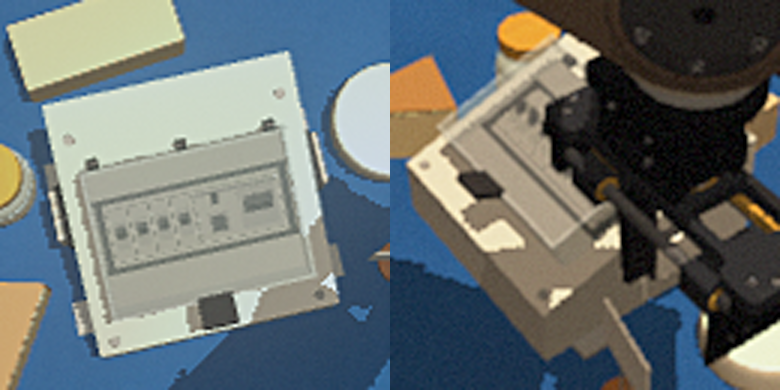

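The final picture matches the start: lip at (267,243), toggle (281,207) and breakers level, so the flap is shut and everything is up. Handing in.

```bash
python3 -c "
from cell import env
print(env.job_done())"
```

```text
the job is handed in; nothing more can be done
None
```

The morning test is done and handed in after about 18 s: flap opened to rest, toggle dropped by the test button and lifted back up, flap closed flush, all four breakers still on and the nearby items not moved, judging by the last pictures.

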